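Release the sprung slide tray

ROBOT

A 6-joint arm with a two-finger parallel gripper is mounted at the origin on the work surface. World frame = base frame: x ahead of the robot, y to its left, z up, the work surface at z = 0. Lengths are in mm, angles in rad, forces in N, time in s.
With the tool pointing down it reaches from about 300 to 750 mm from the base axis. Payload 8.5 kg.
Tool frame: the origin (TCP) lies midway between the tips of the shut fingers; the grasp point (between the pads) lies 19 mm behind it; z points along the fingers, y is the direction in which the jaws open and shut (so a half turn about z gives the same grasp; the last joint's range is limited). The gripper opens to 85 mm and grips with 20 to 120 N. Pads are 22 mm wide; open, the fingers measure 114 mm over their backs; the gripper's body (76 mm by 85 mm) begins 54 mm behind the grasp point. The pads swing forward as they close: fully open they stand 13 mm farther back than shut.
Start: joints at [-1.34, 0.381, 1.297, -0, 1.464, -0.215], TCP at [237.141, -496.23, 231.322] pointing down, gripper open.
Joint ranges: [-3.11, 3.11], [-0.89, 2.33], [0.22, 2.48], [-1.42, 4.56], [0.17, 2.85], [-2.88, 2.88]. Speed limits (rad/s): [2.39, 2.39, 3.14, 3.14, 3.14, 3.14].

INTERFACE

Orientations are given as a 3x3 rotation matrix whose columns are the frame's x, y, z axes.
In Python, from rig import state, get_image, get_calibration, job_done gives the robot as it stands.
- The arm moves only by the shell command python3 -m pendant 'ROWS' [OPENING]. ROWS is JSON, a list that holds one entry, the list of rows, each a list of 6 numbers: the shift along the tool's x, y, z in cm, then the turn, a rotation vector about the tool's x, y, z in rad. In form: [[[x, y, z, ax, ay, az], ...]]. A call has 1 to 12 rows; each row shifts and turns the commanded pose from where the row before left it, along the tool's axes as they then stand; what a row does not reach is not made up. A row lasts 1/8 s, in which the tool goes at most 62.5 mm and 10.7 degrees, less where a joint would pass 70% of its speed; a pose out of reach is approached as far as the arm can. A call with a gripper value outside its range is refused whole. OPENING is the closure, from 0 (fully open) to 1 (shut), set as the call begins (- or left out, the last holds). The fingers move at their own pace and stop on an object; the grip force is fixed at half the most. Time passes only in rows, so rows that do not move let the fingers close. It gives the time, the measured TCP pose, the force and the opening at its end, in the units of the state.
- state(): the state, without advancing time (a new reading comes with each control period).
- get_image(name): name is "side" or "top"; returns the picture (480x640x3 uint8, blue, green, red); there is no depth.
- get_calibration(name): a dict with "mtx" (3x3 intrinsics, pixels), "R" (3x3) and "t" (3): a world point X has camera coordinates R X + t. Camera axes: x right, y down, z forward; pixel columns grow to the right and rows downward; lengths in mm; the calibration is good to about 2 mm. A picture is of the moment at which its call begins. get_calibration takes no time and is no camera call.
- job_done(): hands the job in, once; it reports no verdict.
The state is a dict: "t": time; "joints": joint angles; "qd": joint speeds; "tau": joint torques, N m; "tcp_pos": TCP position; "orientation": TCP orientation; "contact_force": force on the tool from outside, world axes, zero at the start; "ft_torque": the same for the moment, N m; "opening": finger opening in mm.
Only numpy, scipy, OpenCV 4.12 (cv2) and the standard library are available. Lean on these libraries where they do the work, as an engineer would, in place of code of your own. Each camera call takes 0.05 s, during which the arm holds its last target. There are 200 camera calls.

TASK

The tray of the wider of the two white slide cabinets is latched shut. Take the thin release rod with the tall round handle from the wooden tool rack, push it straight down through the round access hole in that cabinet's roof until the hidden spring latch lets go and the tray springs out, then stand the rod back, upright, in the rack hole it came from and let go. Leave the narrower cabinet's tray shut.

Things in the scene. Friction and masses are not known exactly. Their poses are not given: they have to be found in the camera images.
- rod_handle (a point): Release rod: steel shank 6 mm thick, 90 mm long, under a steel collar (32 mm across, 4 mm thick), above it a black round handle 14 mm thick, 65 mm tall. Hangs upright by its collar in one of the rack's three holes. Point: middle of the handle, on the axis; z up the rod. Tip 126.5 mm below it, collar underside 36.5 mm below it. The other tools have lower heads: a ball, a flat paddle.
- rack: Fixed wooden tool rack 200 x 70 mm, top face 100 mm above the bench, top plate 8 mm thick with three 18 mm round holes in a row 60 mm apart, the middle one at its centre. Origin: centre of its underside; x along the row of holes, y across it, z up. Fingers that close across the row (along y) stay clear of the neighbouring tools.
- wide_hole (a point): Centre of the round access hole (20 mm across, black rim) in the 5 mm roof of the wider slide cabinet, at the roof's top face, 80 mm above the bench, 20 mm behind the roof's middle. x to the cabinet's back, z up. The cabinet is a fixed white box 160 mm deep, 170 mm wide, 80 mm tall; the bystander cabinet is alike but 110 mm wide, with a like hole.
- wide_tray (a joint): Wide cabinet's tray, m: 0 latched shut, 0.05 fully out to the front (-x of the hole's frame). Latch plate under the whole hole, 35 mm below the roof's top; it yields to 2 to 5 N, lets go with the rod's tip 43 mm below the roof's top and stops dead at 53 mm. The tray then springs out by itself in about 0.5 s, low down, clear of rod and hole, and stays out.
- narrow_tray (a joint): Tray of the narrower bystander cabinet, m: 0 shut (leave it so), 0.05 out.
Not all that is in view belongs to the job. Leave any purple look-alike of the part that bears rod_handle alone.

How it is judged:
By the outcome, as a careful person would: the job done as asked, in the order asked, and still so for the second after the job is handed in, with the robot touching nothing.
It also fails if it takes over 53 s, if anything falls off the work surface, if the arm or the gripper's body presses on something with over 40 N, if the wrist force passes 120 N, or if a joint passes its speed limit or range.

## Working session

There is one attempt and no reset: what is moved stays moved. The work goes in short steps, Python scripts to look and compute and a shell command to move; the robot and the scene stay as the last step left them, time stands still between calls to the robot, and variables do not carry over. Pictures are saved under pics/ and viewed, about 8 in all and at most 12, crops included, and the job is handed in when it is done.

```bash
mkdir -p pics; ls; python3 - <<'E'
from rig import *
import cv2,numpy as np
s=state();print(s['t'],s['tcp_pos'],np.round(s['orientation'],3).tolist(),s['opening'],s['contact_force'])
for n in('side','top'):
    cv2.imwrite(f'pics/{n}0.png',get_image(n)); c=get_calibration(n); print(n,{k:np.round(c[k],4).tolist() for k in c})
E
```

```text
pics
0.0 [ 237.07969938 -495.95373267  230.70846879] [[0.902, 0.431, -0.0], [0.431, -0.902, 0.001], [0.0, -0.001, -1.0]] 85.35213428856545 [ 0.31803078  0.08889002 -0.74907951]
side {'mtx': [[604.862, 0.0, 310.0573], [0.0, 604.862, 229.9593], [0.0, 0.0, 1.0]], 'R': [[-0.9663, -0.257, 0.0127], [-0.202, 0.7276, -0.6556], [0.1592, -0.6361, -0.755]], 't': [533.8127, 176.413, 1077.2438]}
top {'mtx': [[524.7431, 0.0, 319.9566], [0.0, 524.7431, 238.2342], [0.0, 0.0, 1.0]], 'R': [[-0.0249, -0.9995, 0.0171], [-0.9916, 0.0225, -0.1271], [0.1267, -0.0201, -0.9917]], 't': [-7.3351, 568.1408, 1008.8219]}
```

View pics/side0.png

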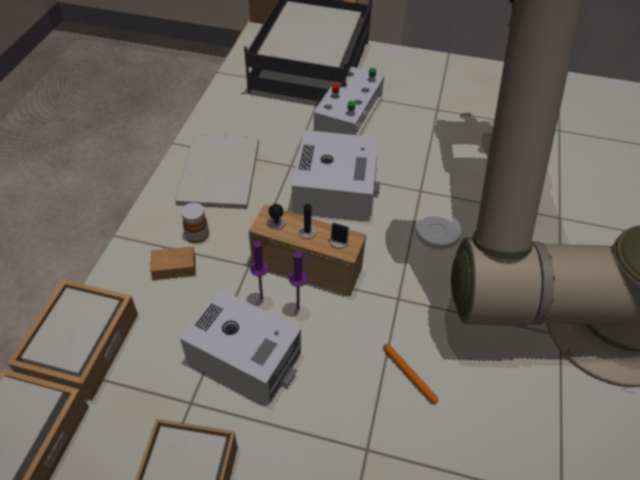

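View pics/top0.png

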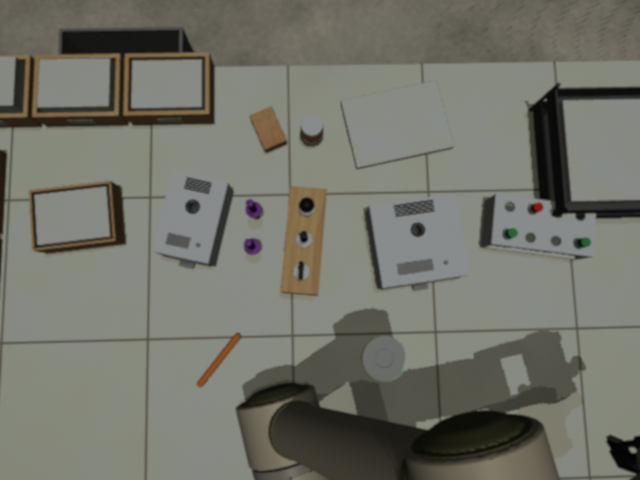

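Side view: the two cabinets, the rack, and purple decoys. Candidates (side px) for the rod:
- ball tool (276,212)
- slim black handle (307,218)
- paddle (340,233)
- purple rods (258,258) and (298,267)

The middle rack tool fits the description. In the top view the wider cabinet is on the right, with its hole at (418,229). The narrow one is on the left, at (193,207). Next I'll make one close crop of both.

```bash
python3 - <<'E'
import cv2,numpy as np
S=cv2.imread('pics/side0.png');T=cv2.imread('pics/top0.png')
def c(I,x,y,w=80,h=60): return cv2.resize(I[y:y+h,x:x+w],(400,300),interpolation=cv2.INTER_CUBIC)
cv2.imwrite('pics/crop.png',np.vstack([np.hstack([c(S,270,190),c(T,265,210)]),np.hstack([c(S,290,130),c(T,378,200)])]))
E
```

```text
(no output)
```

View pics/crop.png

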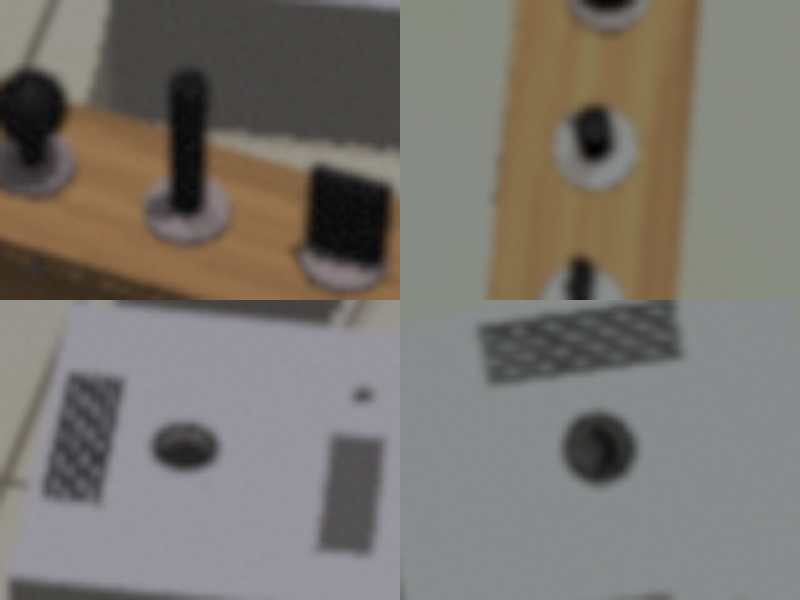

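Crop: the slim handle's collar is at side (307.2,231.2) and top (303.8,239.0). The wide hole is at side (326.6,159.0) and top (417.4,229.2). It's the right tool: slim, tall and black.

```bash
cat > h.py <<'E'
from rig import *
import cv2,numpy as np
C={n:get_calibration(n) for n in('side','top')}
P={n:C[n]['mtx']@np.c_[C[n]['R'],C[n]['t']] for n in C}
def tri(s,t):
    X=cv2.triangulatePoints(P['side'],P['top'],np.array(s,float).reshape(2,1),np.array(t,float).reshape(2,1)).ravel();X=X[:3]/X[3]
    return X,np.round([np.linalg.norm(proj(n,X)-p) for n,p in(('side',s),('top',t))],2)
def proj(n,X):
    p=P[n]@np.r_[X,1];return p[:2]/p[2]
def plane(n,uv,z):
    c=C[n];c0=-c['R'].T@c['t'];d=c['R'].T@np.linalg.inv(c['mtx'])@np.r_[uv,1];return c0+d*(z-c0[2])/d[2]
E
python3 - <<'E'
from h import *
np.set_printoptions(precision=1,suppress=True)
print('collar',*tri((307.2,231.2),(303.8,239.0)))
print('handletop',*tri((307.4,205.6),(303.2,233.6)))
print('hole',*tri((326.6,159),(417.4,229.2)))
f=lambda u,v:(265+u/5-.4,210+v/5-.4)
for n,uv,z in(('side',(307.2,231.2),104),('top',(303.8,239),104),('side',(326.6,159),80),('top',(417.4,229.2),80)):print(n,plane(n,uv,z))
for a,b in(((117,0),(90,300)),((297,0),(278,300))):
    d=plane('top',f(*a),100)-plane('top',f(*b),100);print('edge',d,np.degrees(np.arctan2(d[1],d[0])))
# collars of neighbours in top
a=plane('top',f(0,0),104)
E
```

```text
collar [557.1  10.5 105.9] [0.5 0.6]
handletop [557.7  10.5 172.5] [0.7 0.8]
hole [ 574.  -206.4   84.5] [0.3 0.4]
side [556.7   8.9 104. ]
top [558.4  10.6 104. ]
side [ 574.4 -211.2   80. ]
top [ 575.4 -207.3   80. ]
edge [112.6 -11.9   0. ] -6.047234825047423
edge [112.8 -10.    0. ] -5.053036068154551
```

```bash
python3 -m pendant '[[[4.23,-2.655,0,0,0,0],[4.23,-2.655,0,0,0,0],[4.23,-2.655,0,0,0,0],[4.23,-2.655,0,0,0,0],[4.23,-2.655,0,0,0,0],[4.23,-2.655,0,0,0,0],[4.23,-2.655,0,0,0,0],[4.23,-2.655,0,0,0,0],[4.23,-2.655,0,0,0,0],[4.23,-2.655,0,0,0,0],[4.23,-2.655,0,0,0,0],[4.23,-2.655,0,0,0,0]]]'; python3 -m pendant '[[[0,0,0,0,0,0.18],[0,0,0,0,0,0.18],[0,0,0,0,0,0.18],[0,0,0,0,0,0],[0,0,0,0,0,0]]]'; python3 - <<'E'
from h import *
s=state();print(s['t'],s['tcp_pos'],np.round(s['orientation'],3).tolist(),np.round(s['joints'],2))
a=get_image('side');b=get_image('top')
cv2.imwrite('pics/b.png',np.hstack([cv2.resize(a[130:350,200:420],(400,400)),cv2.resize(b[130:330,200:400],(400,400))]))
E
```

```text
t: 1.6
tcp_pos: [558.4, 11.7, 231.0]
orientation: [[0.902, 0.431, -0.001], [0.431, -0.902, 0.0], [-0.0, -0.0, -1.0]]
contact_force: [0.7, -0.7, -0.5]
opening: 85.2
t: 2.22
tcp_pos: [557.7, 10.1, 231.2]
orientation: [[0.996, -0.091, -0.0], [-0.091, -0.996, 0.0], [-0.0, -0.0, -1.0]]
contact_force: [-0.0, 0.1, -0.3]
opening: 85.7
2.225 [557.69427407  10.05939341 231.1931566 ] [[0.996, -0.091, -0.0], [-0.091, -0.996, 0.0], [-0.0, -0.0, -1.0]] [-0.19  0.39  1.28  0.    1.47  1.47]
```

View pics/b.png

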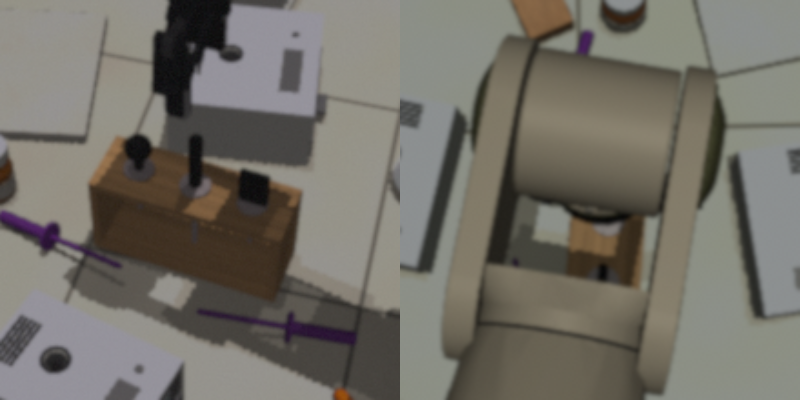

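Purple look-alikes (free-standing on their tips) have toppled, although the arm stayed well clear of them. The gripper is centred above the rod at crop (178,100), so I'll descend and grip.

```bash
python3 -m pendant '[[[0,0,2,0,0,0],[0,0,3,0,0,0],[0,0,3,0,0,0],[0,0,2,0,0,0],[0,0,1.3,0,0,0],[0,0,0,0,0,0],[0,0,0,0,0,0]]]'; python3 - <<'E'
from h import *
a=get_image('side')
cv2.imwrite('pics/c.png',cv2.resize(a[160:280,230:390],(800,600),interpolation=cv2.INTER_CUBIC))
E
```

```text
t: 3.2
tcp_pos: [558.2, 10.0, 119.2]
orientation: [[0.996, -0.094, 0.001], [-0.094, -0.996, -0.0], [0.002, 0.0, -1.0]]
contact_force: [-0.3, -0.4, 0.2]
opening: 85.5
```

View pics/c.png

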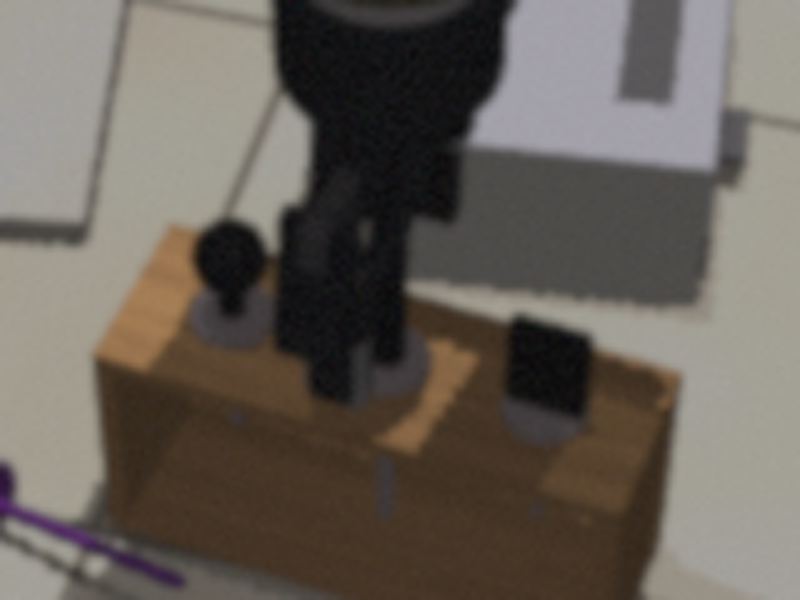

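The handle stands between the fingers at crop (390,290), clear of its neighbours. Closing now, then lifting.

```bash
python3 -m pendant '[[[0,0,0,0,0,0],[0,0,0,0,0,0],[0,0,0,0,0,0],[0,0,0,0,0,0],[0,0,0,0,0,0],[0,0,0,0,0,0],[0,0,0,0,0,0],[0,0,0,0,0,0]]]' 1; python3 -m pendant '[[[0,0,0,0,0,0],[0,0,-1,0,0,0],[0,0,-2,0,0,0],[0,0,-2.5,0,0,0],[0,0,-2.5,0,0,0],[0,0,-2.5,0,0,0],[0,0,-1.5,0,0,0],[0,0,0,0,0,0],[0,0,0,0,0,0]]]';python3 - <<'E'
from h import *
a=get_image('side')
cv2.imwrite('pics/d.png',cv2.resize(a[120:280,220:420],(800,640),interpolation=cv2.INTER_CUBIC)[:600])
E
```

```text
t: 4.25
tcp_pos: [557.9, 10.0, 118.5]
orientation: [[0.996, -0.094, 0.0], [-0.094, -0.996, -0.0], [0.0, 0.0, -1.0]]
contact_force: [-0.5, -0.8, 2.3]
opening: 12.8
t: 5.38
tcp_pos: [557.4, 10.2, 237.6]
orientation: [[0.996, -0.094, -0.001], [-0.094, -0.996, 0.0], [-0.001, -0.0, -1.0]]
contact_force: [0.6, -0.1, -1.0]
opening: 12.3
```

View pics/d.png

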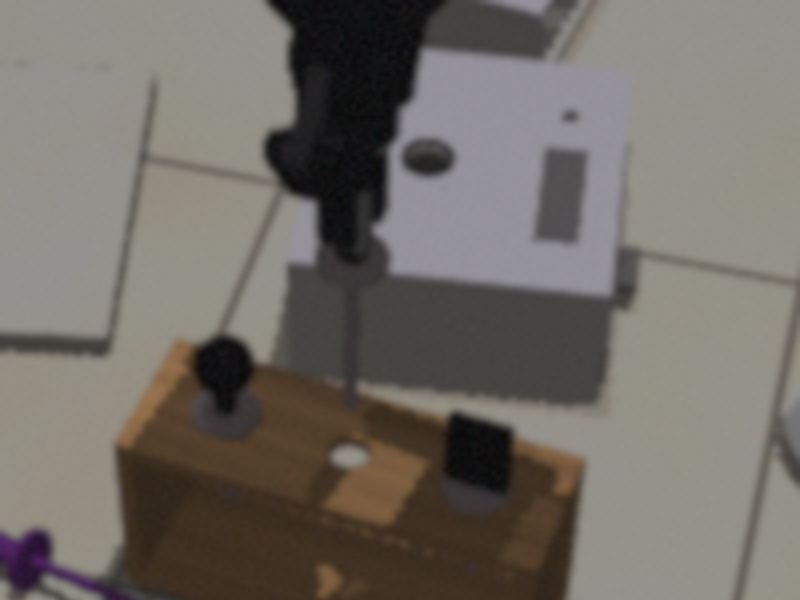

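The rod hangs straight, with its tip at crop (350,407) and its empty rack hole at (349,457). Next I move over the wide hole and lower the tip to about 15 mm above the roof.

```bash
python3 -m pendant '[[[0.35,2.152,0,0,0,0],[0.75,4.304,0,0,0,0],[0.75,4.304,0,0,0,0],[0.75,4.304,0,0,0,0],[0.75,4.304,0,0,0,0],[0.4,2.152,0,0,0,0],[0,0,1.7,0,0,0],[0,0,1.7,0,0,0],[0,0,0,0,0,0],[0,0,0,0,0,0]]]';python3 - <<'E'
from h import *
s=state();p=s['tcp_pos'];tip=p+[0,0,-108.5]
for n in C:print(n,'tip pred',proj(n,tip),'hole', proj(n,[574,-206.4,84.5]))
print('rackhole',plane('side',(306.9,233.9),100), 'tip proj at lift',proj('side',[557.4,10.2,129.1]),'seen 307.1,221.4')
a=get_image('side');b=get_image('top')
cv2.imwrite('pics/e.png',np.hstack([cv2.resize(a[110:190,285:365],(480,480),interpolation=cv2.INTER_CUBIC),cv2.resize(b[170:290,358:438],(320,480))]))
E
```

```text
t: 6.68
tcp_pos: [575.1, -207.4, 204.9]
orientation: [[0.996, -0.094, 0.001], [-0.094, -0.996, -0.0], [0.001, 0.0, -1.0]]
contact_force: [0.0, 0.6, -1.1]
opening: 12.6
side tip pred [326.09905929 154.14974055] hole [326.32022307 158.94245221]
top tip pred [419.20776275 228.11682621] hole [417.43647565 229.61908526]
rackhole [556.4127355   11.85059709 100.        ] tip proj at lift [306.74614389 222.31441722] seen 307.1,221.4
```

View pics/e.png

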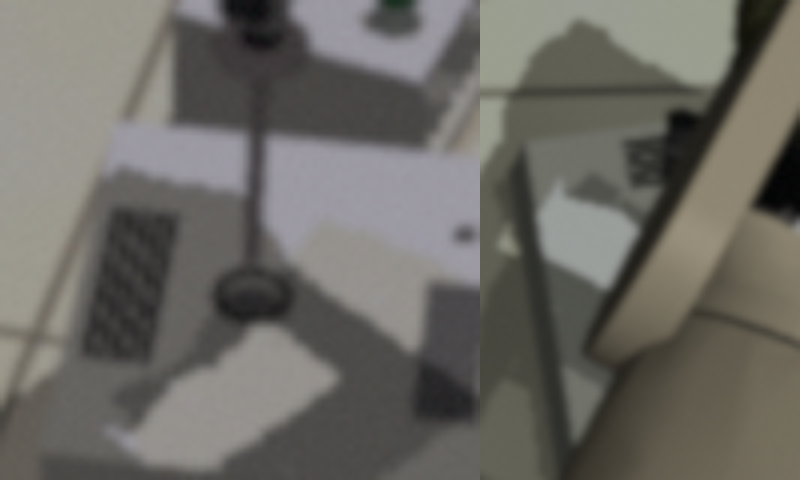

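The tip is at crop (251,268), right in line with the hole at (254,295). The side view suggests the hole is about 2 mm farther toward -y. I'll nudge it and enter gently.

```bash
python3 -m pendant '[[[0,0.15,0,0,0,0],[0,0,0.8,0,0,0],[0,0,0.8,0,0,0],[0,0,0.5,0,0,0],[0,0,0.5,0,0,0],[0,0,0,0,0,0]]]'; python3 -m pendant '[[[0,0,0.7,0,0,0],[0,0,0.7,0,0,0],[0,0,0,0,0,0]]]'; python3 - <<'E'
from h import *
a=get_image('side')
cv2.imwrite('pics/f.png',cv2.resize(a[110:210,275:385],(660,600),interpolation=cv2.INTER_CUBIC))
E
```

```text
t: 7.52
tcp_pos: [574.6, -209.1, 177.9]
orientation: [[0.996, -0.094, -0.001], [-0.094, -0.996, 0.0], [-0.001, -0.0, -1.0]]
contact_force: [1.0, 0.6, -1.1]
opening: 12.9
t: 7.9
tcp_pos: [574.4, -209.0, 163.5]
orientation: [[0.996, -0.094, -0.001], [-0.094, -0.996, 0.001], [-0.001, -0.001, -1.0]]
contact_force: [-0.5, -0.6, -0.3]
opening: 12.6
```

View pics/f.png

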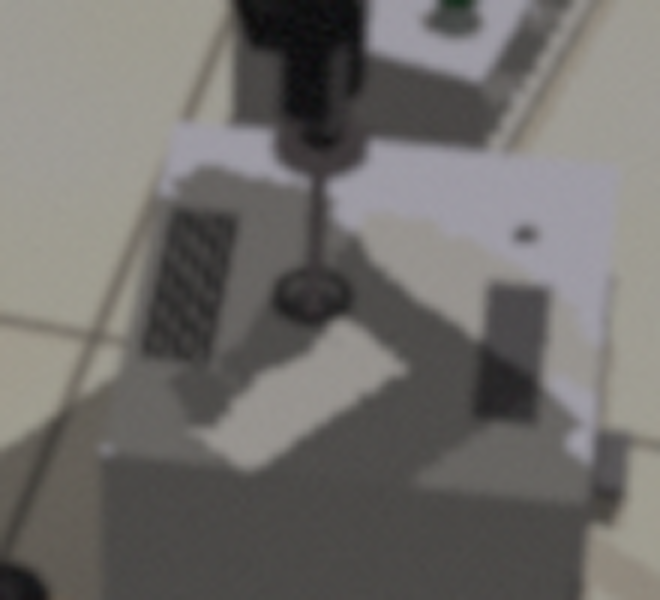

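The shank is inside the hole (crop 315,285) with no contact force. Pushing to about 47 mm depth, then dwelling.

```bash
python3 -m pendant '[[[0,0,0.6,0,0,0],[0,0,0.5,0,0,0],[0,0,0,0,0,0]]]'; python3 -m pendant '[[[0,0,0.4,0,0,0],[0,0,0.4,0,0,0],[0,0,0.3,0,0,0],[0,0,0,0,0,0],[0,0,0,0,0,0],[0,0,0,0,0,0],[0,0,0,0,0,0]]]'; python3 - <<'E'
from h import *
a=get_image('side')
cv2.imwrite('pics/g.png',cv2.resize(a[110:230,285:445],(800,600),interpolation=cv2.INTER_CUBIC))
E
```

```text
t: 8.32
tcp_pos: [574.6, -209.1, 153.0]
orientation: [[0.996, -0.094, -0.0], [-0.094, -0.996, 0.0], [-0.0, -0.0, -1.0]]
contact_force: [-0.0, 1.1, -0.4]
opening: 12.8
t: 9.2
tcp_pos: [574.8, -209.2, 142.4]
orientation: [[0.996, -0.094, 0.0], [-0.094, -0.996, -0.0], [0.0, 0.0, -1.0]]
contact_force: [0.3, 0.2, 3.4]
opening: 12.6
```

View pics/g.png

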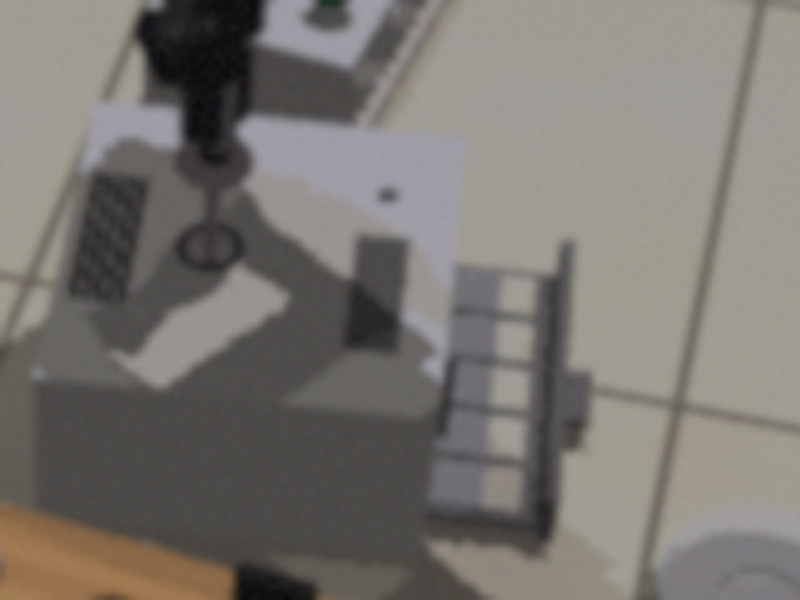

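The tray is fully out (crop 550,400), with the 3.4 N latch force felt. Now retracing exactly: up, back over the rack, and stopping with the tip above the rack hole.

```bash
python3 -m pendant '[[[0,0,-1,0,0,0],[0,0,-2,0,0,0],[0,0,-2,0,0,0],[0,0,-2,0,0,0],[0,0,-1.6,0,0,0],[0,0,-1,0,0,0],[0,0,0,0,0,0]]]'; python3 -m pendant '[[[-0.35,-2.167,0,0,0,0],[-0.75,-4.334,0,0,0,0],[-0.75,-4.334,0,0,0,0],[-0.75,-4.334,0,0,0,0],[-0.75,-4.334,0,0,0,0],[-0.4,-2.167,0,0,0,0],[0,0,1,0,0,0],[0,0,0.9,0,0,0],[0,0,0,0,0,0],[0,0,0,0,0,0]]]'; python3 - <<'E'
from h import *
s=state();tip=s['tcp_pos']+[0,0,-108.5];print(tip,proj('side',tip),'hole expected',proj('side',[557.5,10.3,100]))
a=get_image('side')
cv2.imwrite('pics/h.png',cv2.resize(a[180:270,250:370],(800,600),interpolation=cv2.INTER_CUBIC))
E
```

```text
t: 10.12
tcp_pos: [574.7, -209.2, 238.7]
orientation: [[0.996, -0.094, 0.0], [-0.094, -0.996, -0.0], [0.001, 0.0, -1.0]]
contact_force: [0.1, 0.0, -0.6]
opening: 12.7
t: 11.38
tcp_pos: [557.9, 9.5, 219.2]
orientation: [[0.995, -0.095, -0.0], [-0.095, -0.995, 0.0], [-0.0, -0.0, -1.0]]
contact_force: [-0.6, -0.1, -0.4]
opening: 12.6
[557.86483663   9.4695912  110.74381536] [306.51299576 228.82723991] hole expected [306.53942172 233.14365777]
```

View pics/h.png

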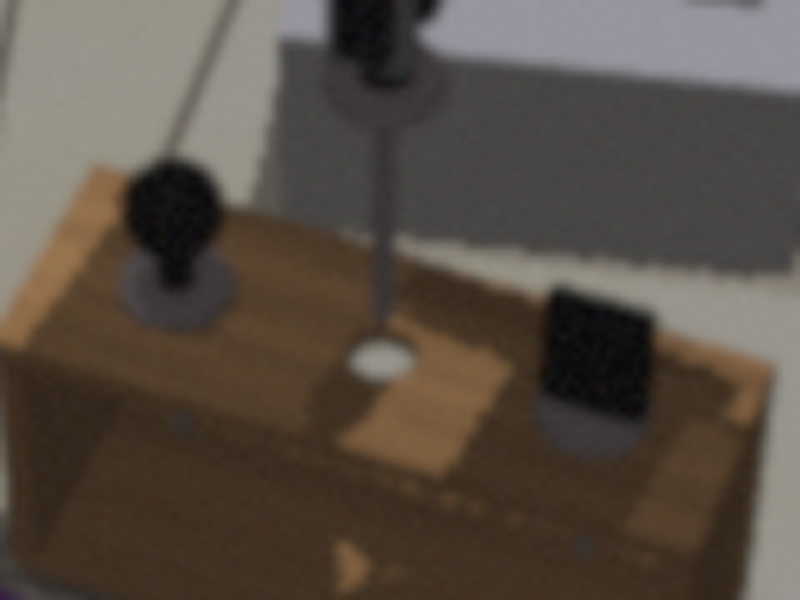

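The tip at crop (383,322) is right above the hole at (381,360). Lowering.

```bash
python3 -m pendant '[[[0,-0.06,0.6,0,0,0],[0,0,0.8,0,0,0],[0,0,0.8,0,0,0],[0,0,0,0,0,0]]]' && python3 -m pendant '[[[0,0,1.2,0,0,0],[0,0,1.5,0,0,0],[0,0,1.5,0,0,0],[0,0,1.5,0,0,0],[0,0,1.2,0,0,0],[0,0,0.5,0,0,0],[0,0,0.3,0,0,0],[0,0,0,0,0,0],[0,0,0,0,0,0]]]'
```

```text
t: 11.92
tcp_pos: [557.5, 10.7, 196.5]
orientation: [[0.996, -0.094, -0.002], [-0.094, -0.996, 0.0], [-0.002, -0.0, -1.0]]
contact_force: [-0.2, 1.4, 0.1]
opening: 12.4
t: 13.05
tcp_pos: [558.0, 10.7, 120.7]
orientation: [[0.996, -0.094, 0.001], [-0.094, -0.996, -0.0], [0.001, 0.0, -1.0]]
contact_force: [0.1, -0.3, -0.7]
opening: 12.4
```

```bash
python3 -m pendant '[[[0,0,0.15,0,0,0],[0,0,0,0,0,0],[0,0,0,0,0,0]]]' && python3 -m pendant '[[[0,0,0,0,0,0],[0,0,0,0,0,0],[0,0,0,0,0,0],[0,0,0,0,0,0],[0,0,0,0,0,0],[0,0,0,0,0,0],[0,0,0,0,0,0],[0,0,0,0,0,0]]]' 0 && python3 -m pendant '[[[0,0,-1,0,0,0],[0,0,-2,0,0,0],[0,0,-3,0,0,0],[0,0,-3,0,0,0],[0,0,-3,0,0,0],[0,0,-2,0,0,0],[0,0,0,0,0,0],[0,0,0,0,0,0]]]'; python3 - <<'E'
from h import *
a=get_image('side')
cv2.imwrite('pics/i.png',cv2.resize(a[110:410,160:560],(800,600),interpolation=cv2.INTER_CUBIC))
E
```

```text
t: 13.42
tcp_pos: [557.8, 10.7, 118.8]
orientation: [[0.996, -0.094, -0.0], [-0.094, -0.996, 0.0], [-0.0, -0.0, -1.0]]
contact_force: [0.1, 0.1, -0.2]
opening: 12.4
t: 14.42
tcp_pos: [557.8, 10.7, 118.8]
orientation: [[0.996, -0.094, 0.0], [-0.094, -0.996, -0.0], [0.0, 0.0, -1.0]]
contact_force: [0.0, 0.3, 0.4]
opening: 85.5
t: 15.42
tcp_pos: [557.5, 10.8, 258.1]
orientation: [[0.996, -0.094, -0.001], [-0.094, -0.996, 0.0], [-0.001, -0.0, -1.0]]
contact_force: [-0.2, -0.1, 0.2]
opening: 85.0
```

View pics/i.png

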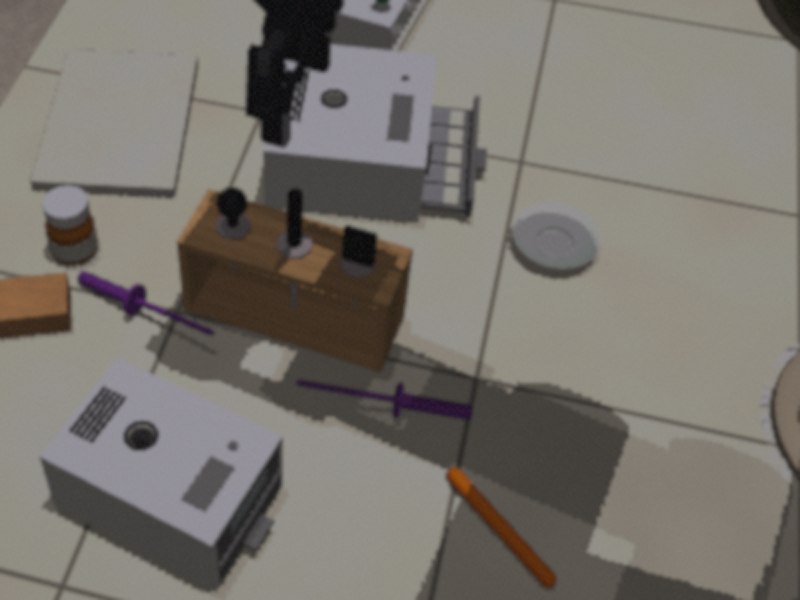

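The rod stands upright in the middle hole (crop 295,215), the wide tray is out (450,160), the narrow tray is shut (245,530) and the gripper is clear. Handing in.

```bash
python3 -c "
from rig import *
print(job_done())"
```

```text
the job is handed in; nothing more can be done
None
```

The job is done and handed in at about 15.5 s of the 53 s allowed. I took the slim-handled rod from the middle rack hole and pushed it about 47 mm down through the wide cabinet's roof hole. The latch gave about 3.4 N and the tray sprang out. I then stood the rod back in the same hole and let go.

The last picture shows the rod upright, the wide tray out and the narrow tray shut. The gripper is open and about 90 mm above the handle, and the force reads about zero.

Two checks did not line up cleanly:
- **Purple look-alikes:** the two purple rods were standing at the start but were lying on the bench by the second look. The arm was well above them and no contact force was read, so they seem to have toppled by themselves. I never touched them on purpose.
- **Hole position:** triangulated heights came out 2 to 4 mm above the stated ones, and the two views disagreed by up to 4 mm on where the wide hole is. I used a point in between, and the rod went in without touching the rim.

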